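# Close the glue warmer, then lift the jacket cover alone

### The job

Get the glue warmer going: first turn the thermostat knob until its white pointer line stands at the brass clip on the scale. Then take the two nested lids off the offcut together (the inner lid's black knob carries both), lower them onto the warmer until the inner lid is home in the glue pot and the ring-shaped outer lid is home on the jacket, and let go without dropping them. Last, lift the outer lid alone (its collar is the grip), leaving the inner lid undisturbed, and finish still holding it level, straight over the jacket and clear above the black knob, so that I can look into the jacket; leave the bottle, the tape roll and the wood block where they are.

Things in the scene. Friction and masses are not known exactly. Their poses are not given: they have to be found in the camera images.
- warmer: Glue warmer, fixed. Grey base 190 x 305 mm, 45 mm high, from y = -210 to +95 mm of its frame. Origin: at bench height on the axis of the steel jacket (outer diameter 156, inner 150, rim 105 mm above the bench) and of the copper glue pot in its middle (outer 84, inner 78, rim at 99 mm). The thermostat is on the base's top at y = -155 mm, x = 0.
- pot_rim (a point): Centre of the glue pot's rim, 99 mm above the bench.
- jacket_rim (a point): Centre of the jacket's rim, 105 mm above the bench, on the same vertical axis.
- thermostat (a joint): Angle of the thermostat knob in rad, 0 to 4.71, growing clockwise as seen from above. At 0 the pointer is at 135 degrees counter-clockwise from the warmer's +x axis. Turns stiffly (0.04 N m) and stays where it is left.
- knob_grip (a point): On the knob's vertical axis at the height to grip, 64.5 mm above the bench; x axis along the bar towards its pointer end (white line). Black skirt of 47 mm diameter, 46.5 to 52.5 mm above the bench; across it a bar grip 46 mm long, 12 mm thick, its top at 73.5 mm. The scale plate below, 86 mm across with ticks every 15 degrees, is at 46 mm.
- pointer_tip (a point): Point on the line of the pointer, 30 mm from the knob's axis, 46.5 mm above the bench. Turns with the knob.
- clip (a joint): Angle of the brass clip on the scale, in the same measure as the knob's angle: the knob is set when the two are equal. The clip stays where it is.
- clip_mark (a point): Point at which the clip aims, 30 mm from the knob's axis; the pointer tip belongs here. The clip itself is a brass piece about 16 x 7 mm on the rim of the scale plate.
- inner_lid: Steel inner lid, 0.25 kg. Upwards from its origin (centre of its underside): tapered plug, 66 mm diameter below, 72 at 8 mm; flange of 92 mm diameter, 8 to 12 mm; boss of 50 to 44 mm, 12 to 16 mm; upright round black knob of 24 mm diameter, 16 to 66 mm. Starts flat on the offcut. Home when its flange lies on the glue pot's rim: origin 8 mm below the rim.
- outer_lid: Steel ring lid, 0.22 kg. Up from origin (centre, underside): tapered lip of 132 to 144 mm diameter, 0-8 mm; plate of 168 mm, 8-12 mm; collar of 60 mm outside, 52 inside, 12-32 mm, round the hole through which the inner lid's knob stands. Starts loose on the inner lid's flange, origin 4 mm above the inner's, so the knob lifts both. Home with its plate on the jacket's rim: origin 8 mm below the rim.
- offcut: Fixed pale board, 150 x 200 x 19 mm, lying flat, on which the nested lids start. Origin: centre of its underside.
- bottle: Bystander: tall squeeze bottle, 40 x 63 x 206 mm, upright. Origin: centre of its underside.
- tape_roll: Bystander: roll of masking tape lying flat, 100 mm across, 25 mm high. Origin: centre of its underside.
- block: Bystander: wood block, 70 x 70 x 35 mm. Origin: centre of its underside.
Not all that is in view belongs to the job. Leave any purple look-alike of the inner_lid alone.

How it is judged (in metres and radians):
On the way, in this order (a step that is already met when the one before it is completed fails the run):
1. the thermostat's pointer stands at the brass clip (horizontal distance between pointer_tip and clip_mark below 0.005 m), for 0.3 s.
2. both lids are home on the warmer and the inner lid's knob is let go (horizontal distance between inner_lid and pot_rim below 0.006 m and z of inner_lid in the frame of pot_rim below -0.005 m and angle between each of inner_lid, outer_lid's own z axis and vertical below 0.06 rad and horizontal distance between outer_lid and jacket_rim below 0.006 m and z of outer_lid in the frame of jacket_rim below -0.005 m and contact force between the fingers and inner_lid below 0.1 N and horizontal distance between pointer_tip and clip_mark below 0.005 m), for 0.2 s.
3. the outer lid is lifted alone, the inner lid still home (horizontal distance between inner_lid and pot_rim below 0.006 m and z of inner_lid in the frame of pot_rim below -0.005 m and angle between inner_lid's own z axis and vertical below 0.06 rad and z of outer_lid in the frame of inner_lid above 0.03 m), for 0.1 s.
At the end, for the whole second after the job is handed in: Pointer within 5 mm of the clip's mark; inner lid home in the glue pot, within 6 mm of its axis and untouched; outer lid still in the fingers, touching nothing else, level to 0.2 rad, within 40 mm of the pot's axis, its lowest edge over 160 mm above the bench (the black knob's top: 157) (horizontal distance between pointer_tip and clip_mark below 0.005 m and horizontal distance between inner_lid and pot_rim below 0.006 m and z of inner_lid in the frame of pot_rim below -0.005 m and angle between inner_lid's own z axis and vertical below 0.06 rad and contact force between each of the fingers, outer_lid and inner_lid below 0.1 N and height (world z) of outer_lid above 0.16 m and horizontal distance between outer_lid and jacket_rim below 0.04 m and angle between outer_lid's own z axis and vertical below 0.2 rad and contact force between the fingers and outer_lid above 1 N and contact force between outer_lid and warmer below 0.1 N and linear speed of outer_lid below 0.03 m/s); the arm keeps its last pose, push and grip.
It fails at once if the outer lid is parted from the inner lid while the inner lid is not home in the glue pot ((z of outer_lid in the frame of inner_lid above 0.025 m or horizontal distance between outer_lid and inner_lid above 0.03 m) and not (horizontal distance between inner_lid and pot_rim below 0.006 m and z of inner_lid in the frame of pot_rim below -0.005 m and angle between inner_lid's own z axis and vertical below 0.06 rad)).
It fails at once if the lids are dropped: the inner lid is let go more than 12 mm above its seat (height (world z) of inner_lid above 0.103 m and contact force between the fingers and inner_lid below 0.1 N).
It fails at once if the bottle, the tape roll or the wood block is moved more than 30 mm (distance of any of bottle, tape_roll, block from where it was at the start of the episode above 0.03 m).
It also fails if it takes over 72 s, if anything falls off the work surface, if the arm or the gripper's body presses on something with over 40 N, if the wrist force passes 120 N, or if a joint passes its speed limit or range.

### The arm

A 6-joint arm with a two-finger parallel gripper is mounted at the origin on the work surface; the furniture and walls round the work are solid. World frame = base frame: x ahead of the robot, y to its left, z up, the work surface at z = 0. Lengths are in mm, angles in rad, forces in N, time in s.
With the tool pointing down it reaches from about 350 to 925 mm from the base axis. Payload 6.4 kg.
Tool frame: the origin (TCP) lies midway between the tips of the shut fingers; the grasp point (between the pads) lies 19 mm behind it; z points along the fingers, y is the line along which they close (so a half turn about z gives the same grasp; the last joint's range is limited). The gripper opens to 94 mm and grips with 3 to 60 N. Pads are 16 mm wide; open, the fingers measure 119 mm over their backs; the gripper's body (75 mm by 177 mm) begins 78 mm behind the grasp point.
Start: joints at [0.967, 0.245, 1.558, -0, 1.339, -0.174], TCP at [270.846, 590.894, 205.455] pointing down, gripper open.
Joint ranges: [-3.13, 3.13], [-1.02, 2.26], [0.13, 2.54], [-0.95, 4.09], [0.21, 2.88], [-2.74, 2.74]. Speed limits (rad/s): [2.57, 2.57, 3.14, 3.14, 3.14, 3.14].

### API

Orientations are given as a unit quaternion [w, x, y, z].
In Python, from workcell import * gives the robot as it stands.
- The arm moves only by the shell command python3 -m jog 'ROWS' [FORCE]. ROWS is JSON, a list of rows, each an object of numbers: "rx", "ry", "rz": the turn, a rotation vector about the tool's x, y, z in units of 8 degrees (1.0 is 8 degrees); "dx", "dy", "dz": the shift along the tool's x, y, z in units of 40 mm (1.0 is 40 mm); "gripper": the opening, from 0 (shut) to 1 (fully open). In form: [{"rx": .., "ry": .., "rz": .., "dx": .., "dy": .., "dz": .., "gripper": ..}, ...]. A call has 1 to 10 rows; each row shifts and turns the commanded pose from where the row before left it, along the tool's axes as they then stand; what a row does not reach is not made up. A row lasts 1/10 s, in which the tool goes at most 50 mm and 8.59 degrees, less where a joint would pass 70% of its speed; a pose out of reach is approached as far as the arm can. A call is refused whole if a number of a shift passes 1 or a number of a turn 1, either way. A call with a gripper value outside its range is refused whole. The fingers move at their own pace and stop on an object; FORCE is the grip in N (left out, the last holds). Time passes only in rows, so rows that do not move let the fingers close. It gives the time, the measured TCP pose, the force, the opening and the grip force at its end, in the units of the state.
- state(): the state, without advancing time (a new reading comes with each control period).
- get_image(name): name is "scene" or "top" or "wrist"; returns a dict with "frame" (420x560x3 uint8, red, green, blue), "K" (3x3 intrinsics, pixels), "cam_to_world" (4x4, takes a point from camera to world coordinates); the wrist camera has in their place "T_tool_cam" (4x4, takes a point from camera to tool coordinates, whose origin is the TCP and whose axes are the flange's). Camera axes: x right, y up, looking along -z (the intrinsics and any distortion apply to the point x, -y, -z); pixel columns grow to the right and rows downward; lengths in mm; the calibration is good to about 2 mm. A picture is of the moment at which its call begins: read the wrist's pose just before it. There is no depth.
- hand_in(): hands the job in; it is judged then, once.
The state is a dict: "t": time; "qpos": joint angles; "joint_velocities": joint speeds; "tau": joint torques, N m; "tool_pos": TCP position; "tool_rot": TCP orientation; "contact_force": force on the tool from outside, world axes, zero at the start; "ft_torque": the same for the moment, N m; "grip_width": opening from 0.0 (shut) to 1.0 (fully open); "gripper_force": force on a finger pad.
Only numpy, scipy, OpenCV 4.12 (cv2) and the standard library are available. Lean on these libraries where they do the work, as an engineer would, in place of code of your own. Each camera call takes 0.05 s, during which the arm holds its last target. There are 200 camera calls.

## Working session

There is one attempt and no reset: what is moved stays moved. The work goes in short steps, Python scripts to look and compute and a shell command to move; the robot and the scene stay as the last step left them, time stands still between calls to the robot, and variables do not carry over. Pictures are saved under pics/ and viewed, at most 10 in all, crops included, and the job is handed in when it is done.

```bash
mkdir -p pics
cat > h.py <<'E'
from workcell import *
import numpy as np, cv2, json
def snap(n,fn):
    s=state(); im=get_image(n); cv2.imwrite(f'pics/{fn}.png',cv2.cvtColor(im['frame'],cv2.COLOR_RGB2BGR))
    K=np.array(im['K']).tolist()
    if 'cam_to_world' in im: T=np.array(im['cam_to_world'])
    else:
        w,x,y,z=s['tool_rot']
        from scipy.spatial.transform import Rotation as R
        W=np.eye(4); W[:3,:3]=R.from_quat([x,y,z,w]).as_matrix(); W[:3,3]=s['tool_pos']
        T=W@np.array(im['T_tool_cam'])
    json.dump({'K':K,'T':T.tolist()},open(f'pics/{fn}.json','w'))
    return im
def ray(fn,u,v,z):
    d=json.load(open(f'pics/{fn}.json'));K=np.array(d['K']);T=np.array(d['T'])
    c=np.linalg.inv(K)@[u,v,1]; c=np.array([c[0],-c[1],-c[2]]); r=T[:3,:3]@c; o=T[:3,3]
    return o+r*(z-o[2])/r[2]
def proj(fn,p):
    d=json.load(open(f'pics/{fn}.json'));K=np.array(d['K']);T=np.array(d['T'])
    c=np.linalg.inv(T)@np.append(p,1); q=K@[c[0],-c[1],-c[2]]; return q[:2]/q[2]
E
python3 - <<'E'
from h import *
for n in('top','scene'):
    im=snap(n,n+'0'); print({k:(np.round(v,3).tolist()) for k,v in im.items() if k!='frame'})
a=cv2.imread('pics/top0.png');cv2.imwrite('pics/top0x.png',cv2.resize(a,(784,588),interpolation=cv2.INTER_CUBIC))
print(state())
E
```

```text
{'K': [[467.553, 0.0, 277.506], [0.0, 467.553, 208.775], [0.0, 0.0, 1.0]], 'cam_to_world': [[-0.019, 0.997, -0.078, 354.243], [-1.0, -0.02, -0.017, -38.842], [-0.018, 0.078, 0.997, 1376.446], [0.0, 0.0, 0.0, 1.0]]}
{'K': [[389.525, 0.0, 272.523], [0.0, 389.525, 215.931], [0.0, 0.0, 1.0]], 'cam_to_world': [[0.625, 0.527, -0.576, -260.15], [-0.78, 0.44, -0.445, -555.335], [0.019, 0.727, 0.686, 968.872], [0.0, 0.0, 0.0, 1.0]]}
{'t': 0.1, 'qpos': array([ 9.66879210e-01,  2.45730758e-01,  1.55886560e+00, -5.81668792e-06,
        1.33870910e+00, -1.74109309e-01]), 'joint_velocities': array([ 0.00012039, -0.00164798, -0.00167435, -0.00212461,  0.00057247,
       -0.00112148]), 'tau': array([ 9.49077439e-04, -4.16912735e+01, -3.15525913e+01,  6.86320709e-02,
        3.09430039e-02, -1.48262995e-05]), 'tool_pos': array([270.54611277, 590.43271996, 204.47842648]), 'tool_rot': array([-3.22195437e-04,  2.13252809e-01,  9.76996676e-01, -7.93491722e-04]), 'contact_force': array([-0.93930319,  0.05316149, -0.53308069]), 'ft_torque': array([ 0.00242774, -0.00539896, -0.00920543]), 'gripper_force': 0.0, 'grip_width': 1.001365128228377}
```

View pics/top0x.png

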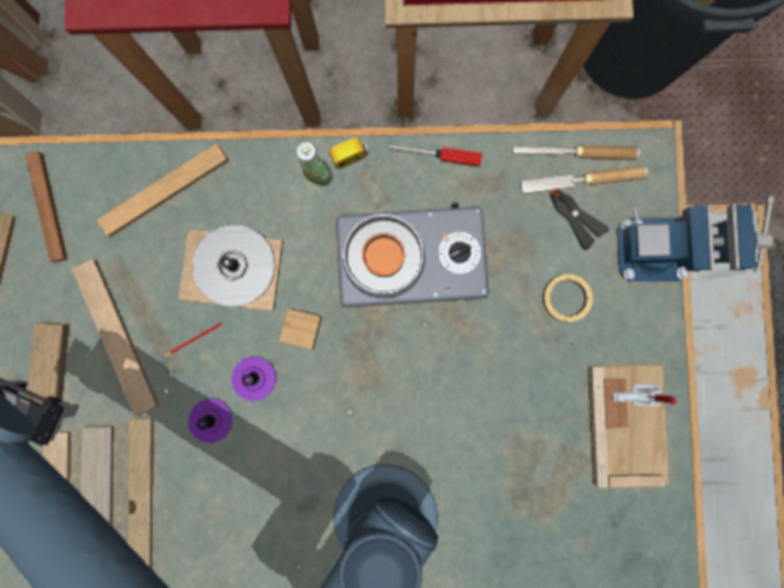

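View pics/scene0.png

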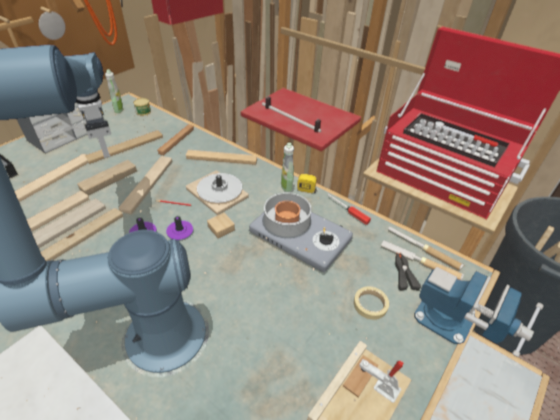

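The top view (784x588 scaling) shows the warmer's jacket at (383,256), the thermostat at (460,252), the lids at (233,265) on the offcut, the bottle at (315,165), the block at (300,330) and the tape at (568,298). The scene view agrees. Two purple look-alikes are at lower left, and I'll leave those alone.

Run:
```python
from h import *
s=1/1.4
for n,u,v,z in [('jacket',383,256,105),('jl',342,256,105),('jr',424,256,105),('pot',384,256,99),('knob',460,252,73),('knobplate',460,253,46),('lidplate',233,265,35),('lidl',192,265,35),('lidr',274,265,35),('lidknob',231,264,85),('c1',338,216,45),('c2',483,208,45),('c3',488,296,45),('c4',343,305,45),('bottle',308,150,206),('block',300,329,35)]:
    print(n,ray('top0',u*s,v*s,z).round(1))
a=cv2.imread('pics/top0.png');c=a[135:225,230:360];cv2.imwrite('pics/c1.png',cv2.resize(c,None,fx=6,fy=6,interpolation=cv2.INTER_CUBIC))
```

```text
jacket [525.4  -8.3 105. ]
jl [527.1  72.  105. ]
jr [523.7 -88.5 105. ]
pot [526.2 -10.1  99. ]
knob [ 534.5 -162.    73. ]
knobplate [ 536.2 -164.5   46. ]
lidplate [522.7 304.5  35. ]
lidl [524.5 389.9  35. ]
lidr [520.9 219.3  35. ]
lidknob [518.5 295.7  85. ]
c1 [618.5  84.4  45. ]
c2 [ 628.5 -214.3   45. ]
c3 [ 447. -219.   45.]
c4 [434.5  76.6  45. ]
bottle [710.  122.9 206. ]
block [387.6 166.5  35. ]
```

View pics/c1.png

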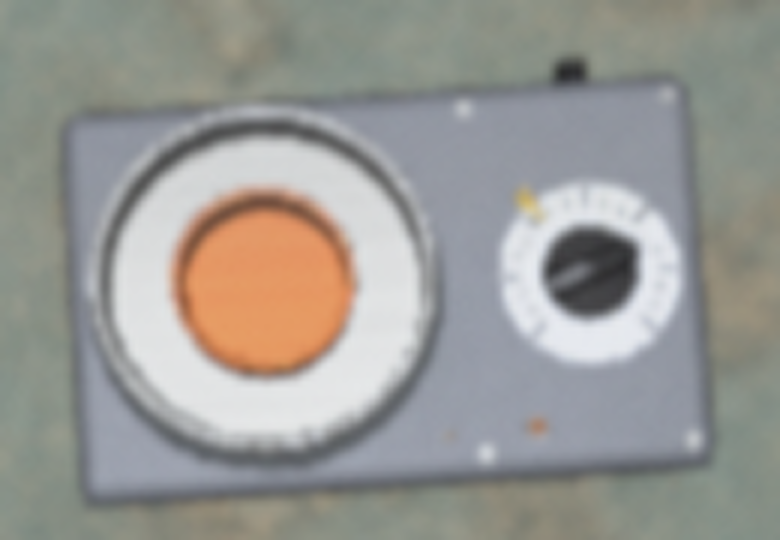

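The crop shows the brass clip at (528,203) and the knob centre at (590,270). I can't tell which end of the bar carries the pointer, so I'll look with the wrist camera.

Run:
```python
from h import *
im=get_image('wrist'); print(np.round(im['T_tool_cam'],3),im['K'])
s=state();from scipy.spatial.transform import Rotation as R
w,x,y,z=s['tool_rot'];M=R.from_quat([x,y,z,w]).as_matrix();print(M.round(3));
print((M.T@(np.array([530,-160,260])-s['tool_pos'])/40).round(2))
```

```text
[[ 0.00000e+00  9.69000e-01  2.47000e-01  7.20500e+01]
 [ 1.00000e+00 -0.00000e+00  0.00000e+00  1.80000e-02]
 [ 0.00000e+00  2.47000e-01 -9.69000e-01 -1.79788e+02]
 [ 0.00000e+00  0.00000e+00  0.00000e+00  1.00000e+00]] [[367.22149835   0.         280.99291335]
 [  0.         367.22149835 204.89592578]
 [  0.           0.           1.        ]]
[[-0.909  0.417 -0.001]
 [ 0.417  0.909 -0.001]
 [ 0.    -0.001 -1.   ]]
[-13.71 -14.36  -1.37]
```

```bash
python3 -m jog '[{"dz":-0.8},{"dz":-0.6},{"dx":-0.84,"dy":-0.88},{"dx":-0.84,"dy":-0.88},{"dx":-0.84,"dy":-0.88},{"dx":-0.84,"dy":-0.88},{"dx":-0.84,"dy":-0.88},{"dx":-0.84,"dy":-0.88},{"dx":-0.84,"dy":-0.88},{"dx":-0.84,"dy":-0.88}]' >/dev/null
python3 -m jog '[{"dx":-0.84,"dy":-0.88},{"dx":-0.84,"dy":-0.88},{"dx":-0.84,"dy":-0.88},{"dx":-0.84,"dy":-0.88},{"dx":-0.84,"dy":-0.88},{"dx":-0.84,"dy":-0.88},{"dx":-0.84,"dy":-0.88},{"dx":-0.84,"dy":-0.88},{},{}]' >/dev/null
python3 -m jog '[{"rz":1},{"rz":1},{"rz":1},{"rz":1},{"rz":1},{},{},{}]'
python3 - <<'E'
from h import *
snap('wrist','w1'); a=cv2.imread('pics/w1.png');cv2.imwrite('pics/w1x.png',cv2.resize(a,(784,588),interpolation=cv2.INTER_CUBIC))
E
```

```text
$[0]: bad value
$[0]: bad value
$[0]: bad value
```

View pics/w1x.png

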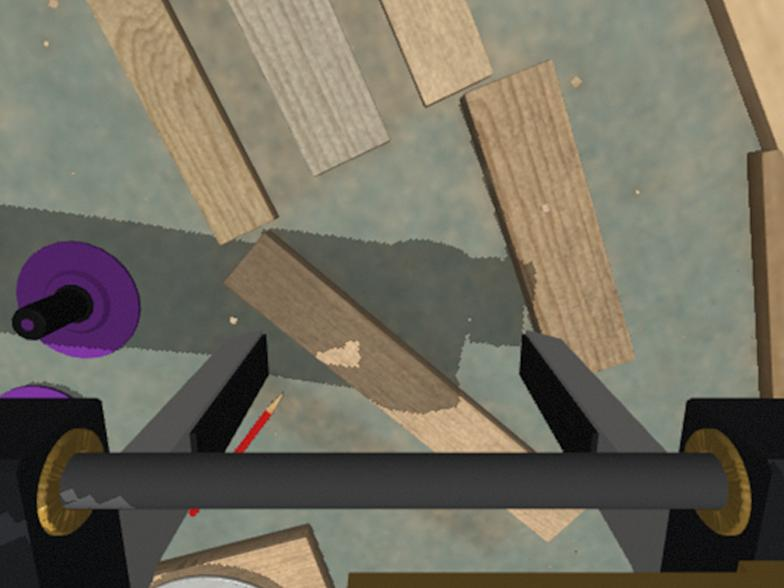

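The rows were refused because every key is required, so the arm hasn't moved; the picture shows only the left-hand side, with purple lids at (70,300). I'll resend with full rows.

```bash
python3 -m jog '[{"rx":0,"ry":0,"rz":0,"dx":0,"dy":0,"dz":-0.8,"gripper":1},{"rx":0,"ry":0,"rz":0,"dx":0,"dy":0,"dz":-0.6,"gripper":1},{"rx":0,"ry":0,"rz":0,"dx":-0.84,"dy":-0.88,"dz":0,"gripper":1},{"rx":0,"ry":0,"rz":0,"dx":-0.84,"dy":-0.88,"dz":0,"gripper":1},{"rx":0,"ry":0,"rz":0,"dx":-0.84,"dy":-0.88,"dz":0,"gripper":1},{"rx":0,"ry":0,"rz":0,"dx":-0.84,"dy":-0.88,"dz":0,"gripper":1},{"rx":0,"ry":0,"rz":0,"dx":-0.84,"dy":-0.88,"dz":0,"gripper":1},{"rx":0,"ry":0,"rz":0,"dx":-0.84,"dy":-0.88,"dz":0,"gripper":1},{"rx":0,"ry":0,"rz":0,"dx":-0.84,"dy":-0.88,"dz":0,"gripper":1},{"rx":0,"ry":0,"rz":0,"dx":-0.84,"dy":-0.88,"dz":0,"gripper":1}]' &&
python3 -m jog '[{"rx":0,"ry":0,"rz":0,"dx":-0.84,"dy":-0.88,"dz":0,"gripper":1},{"rx":0,"ry":0,"rz":0,"dx":-0.84,"dy":-0.88,"dz":0,"gripper":1},{"rx":0,"ry":0,"rz":0,"dx":-0.84,"dy":-0.88,"dz":0,"gripper":1},{"rx":0,"ry":0,"rz":0,"dx":-0.84,"dy":-0.88,"dz":0,"gripper":1},{"rx":0,"ry":0,"rz":0,"dx":-0.84,"dy":-0.88,"dz":0,"gripper":1},{"rx":0,"ry":0,"rz":0,"dx":-0.84,"dy":-0.88,"dz":0,"gripper":1},{"rx":0,"ry":0,"rz":0,"dx":-0.84,"dy":-0.88,"dz":0,"gripper":1},{"rx":0,"ry":0,"rz":0,"dx":-0.84,"dy":-0.88,"dz":0,"gripper":1}]' >/dev/null &&
python3 -m jog '[{"rx":0,"ry":0,"rz":1,"dx":0,"dy":0,"dz":0,"gripper":1},{"rx":0,"ry":0,"rz":1,"dx":0,"dy":0,"dz":0,"gripper":1},{"rx":0,"ry":0,"rz":1,"dx":0,"dy":0,"dz":0,"gripper":1},{"rx":0,"ry":0,"rz":1,"dx":0,"dy":0,"dz":0,"gripper":1},{"rx":0,"ry":0,"rz":1,"dx":0,"dy":0,"dz":0,"gripper":1},{"rx":0,"ry":0,"rz":0,"dx":0,"dy":0,"dz":0,"gripper":1},{"rx":0,"ry":0,"rz":0,"dx":0,"dy":0,"dz":0,"gripper":1}]'
python3 - <<'E'
from h import *
snap('wrist','w1'); a=cv2.imread('pics/w1.png');cv2.imwrite('pics/w1x.png',cv2.resize(a,(784,588),interpolation=cv2.INTER_CUBIC))
print(state()['qpos'].round(2))
for p in [(534,-163,46),(526,-9,105)]: print(proj('w1',p)*1.4)
E
```

```text
t: 1.2
tool_pos: [397.9, 221.1, 261.5]
tool_rot: [0.0, 0.213, 0.977, 0.0]
contact_force: [1.7, 0.5, -0.3]
grip_width: 0.998
gripper_force: 0.0
t: 2.7
tool_pos: [524.8, -145.0, 261.3]
tool_rot: [-0.0, 0.533, 0.846, -0.0]
contact_force: [0.2, -0.8, -0.2]
grip_width: 1.002
gripper_force: 0.0
[-0.48 -0.05  1.77 -0.    1.42 -0.92]
[394.78740081 276.17316997]
[492.29669689  70.52330522]
```

View pics/w1x.png

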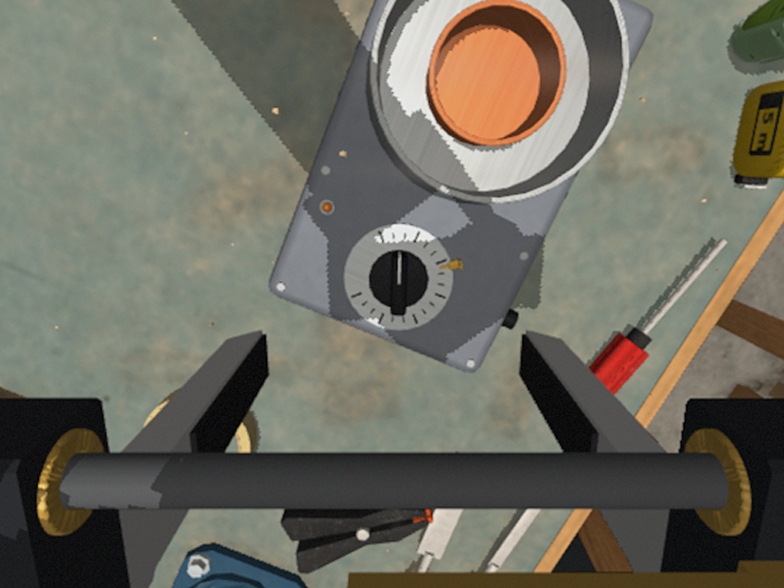

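The pointer (white line) is at (400,265) and points straight up in the image, along tool +x, so the fingers already stand square to the bar. The clip is at (453,265), the scale centre is at (398,278), and the jacket and pot rims are in view.

Run:
```python
from h import *
s=1/1.4
r=lambda u,v,z: ray('w1',u*s,v*s,z)
c=r(398.5,277.5,46); k=r(399,280,52.5); print(c,k, r(344,278,46),r(453,278,46))
print('bar', r(400,249,73.5), r(398.5,314,73.5))
p=r(443,267.5,46); q=r(462,264,48); print(p,q)
for v in(p,q):
    d=v-c; print(np.hypot(*d[:2]),np.degrees(np.arctan2(d[1],d[0])))
d=r(400,251,73.5)-r(398.5,312,73.5);print('ptr',np.degrees(np.arctan2(d[1],d[0])),np.hypot(*d[:2]))
# jacket rim ellipse: pts
P=np.array([(372,70,105),(629,70,105),(500,202,105),(428,75,99),(566,75,99),(498,148,99),(497,0,99)]); print(np.array([r(*x) for x in P]).round(1))
x=state();print(x['tool_pos'])
```

```text
[ 537.10878863 -162.70520837   46.        ] [ 537.60871098 -162.98024068   52.5       ] [ 498.45436265 -181.64283219   46.        ] [ 576.10824424 -144.50182761   46.        ]
bar [ 525.86402753 -137.3858783    73.5       ] [ 546.23763988 -182.24179588   73.5       ]
[ 565.14714281 -140.3491655    46.        ] [ 576.89353073 -131.1593134    48.        ]
35.860032872717554 38.566683609083725
50.77370572291926 38.41140556387989
ptr 114.34340826119116 46.234200889641286
[[459.7 -40.3 105. ]
 [601.   27.2 105. ]
 [568.1 -76.8 105. ]
 [491.8 -27.2  99. ]
 [569.1   9.7  99. ]
 [551.9 -47.   99. ]
 [510.4  28.3  99. ]]
[ 524.80796352 -145.03131633  261.35772391]
```

```bash
python3 -m jog '[{"rx":0,"ry":0,"rz":0,"dx":-0.5,"dy":0.08,"dz":0.5,"gripper":1},{"rx":0,"ry":0,"rz":0,"dx":0,"dy":0,"dz":1,"gripper":1},{"rx":0,"ry":0,"rz":0,"dx":0,"dy":0,"dz":1,"gripper":0.6},{"rx":0,"ry":0,"rz":0,"dx":0,"dy":0,"dz":0.9,"gripper":0.6},{"rx":0,"ry":0,"rz":0,"dx":0,"dy":0,"dz":0.6,"gripper":0.6},{"rx":0,"ry":0,"rz":0,"dx":0,"dy":0,"dz":0.5,"gripper":0.6},{"rx":0,"ry":0,"rz":0,"dx":0,"dy":0,"dz":0.4,"gripper":0.6},{"rx":0,"ry":0,"rz":0,"dx":0,"dy":0,"dz":0.23,"gripper":0.6},{"rx":0,"ry":0,"rz":0,"dx":0,"dy":0,"dz":0,"gripper":0.6}]' 20 && python3 -m jog '[{"rx":0,"ry":0,"rz":0,"dx":0,"dy":0,"dz":0,"gripper":0},{"rx":0,"ry":0,"rz":0,"dx":0,"dy":0,"dz":0,"gripper":0},{"rx":0,"ry":0,"rz":0,"dx":0,"dy":0,"dz":0,"gripper":0},{"rx":0,"ry":0,"rz":0,"dx":0,"dy":0,"dz":0,"gripper":0},{"rx":0,"ry":0,"rz":0,"dx":0,"dy":0,"dz":0,"gripper":0},{"rx":0,"ry":0,"rz":0,"dx":0,"dy":0,"dz":0,"gripper":0}]'
```

```text
t: 3.65
tool_pos: [535.5, -161.3, 55.0]
tool_rot: [-0.001, 0.534, 0.845, -0.0]
contact_force: [-0.1, 0.3, 0.4]
grip_width: 0.597
gripper_force: 0.0
t: 4.25
tool_pos: [536.6, -161.7, 56.4]
tool_rot: [0.0, 0.535, 0.845, 0.0]
contact_force: [6.2, 4.6, -0.5]
grip_width: 0.126
gripper_force: 10.5
```

```bash
python3 -m jog '[{"rx":0,"ry":0,"rz":0.9,"dx":0,"dy":0,"dz":0,"gripper":0},{"rx":0,"ry":0,"rz":1,"dx":0,"dy":0,"dz":0,"gripper":0},{"rx":0,"ry":0,"rz":1,"dx":0,"dy":0,"dz":0,"gripper":0},{"rx":0,"ry":0,"rz":1,"dx":0,"dy":0,"dz":0,"gripper":0},{"rx":0,"ry":0,"rz":1,"dx":0,"dy":0,"dz":0,"gripper":0},{"rx":0,"ry":0,"rz":1,"dx":0,"dy":0,"dz":0,"gripper":0},{"rx":0,"ry":0,"rz":1,"dx":0,"dy":0,"dz":0,"gripper":0},{"rx":0,"ry":0,"rz":1,"dx":0,"dy":0,"dz":0,"gripper":0},{"rx":0,"ry":0,"rz":1,"dx":0,"dy":0,"dz":0,"gripper":0},{"rx":0,"ry":0,"rz":0.6,"dx":0,"dy":0,"dz":0,"gripper":0}]' && python3 -m jog '[{"rx":0,"ry":0,"rz":0,"dx":0,"dy":0,"dz":0,"gripper":0},{"rx":0,"ry":0,"rz":0,"dx":0,"dy":0,"dz":0,"gripper":0},{"rx":0,"ry":0,"rz":0,"dx":0,"dy":0,"dz":0,"gripper":0},{"rx":0,"ry":0,"rz":0,"dx":0,"dy":0,"dz":0,"gripper":0},{"rx":0,"ry":0,"rz":0,"dx":0,"dy":0,"dz":0,"gripper":0}]'
```

```text
t: 5.25
tool_pos: [538.5, -162.2, 56.5]
tool_rot: [0.002, 0.942, 0.335, 0.003]
contact_force: [8.9, -0.7, -6.1]
grip_width: 0.128
gripper_force: 20.0
t: 5.75
tool_pos: [538.5, -162.2, 56.5]
tool_rot: [0.002, 0.942, 0.337, 0.003]
contact_force: [7.5, -0.2, -5.3]
grip_width: 0.124
gripper_force: 20.0
```

```bash
python3 -m jog '[{"rx":0,"ry":0,"rz":0,"dx":0,"dy":0,"dz":0,"gripper":0.6},{"rx":0,"ry":0,"rz":0,"dx":0,"dy":0,"dz":0,"gripper":0.6},{"rx":0,"ry":0,"rz":0,"dx":0,"dy":0,"dz":0,"gripper":0.6},{"rx":0,"ry":0,"rz":0,"dx":0,"dy":0,"dz":-0.5,"gripper":0.6},{"rx":0,"ry":0,"rz":0,"dx":0,"dy":0,"dz":-1,"gripper":0.6},{"rx":0,"ry":0,"rz":0,"dx":0,"dy":0,"dz":-1,"gripper":0.9},{"rx":0,"ry":0,"rz":0,"dx":0,"dy":0,"dz":-1,"gripper":0.9},{"rx":0,"ry":0,"rz":0,"dx":0,"dy":0,"dz":-1,"gripper":0.9},{"rx":0,"ry":0,"rz":0,"dx":0,"dy":0,"dz":-0.6,"gripper":0.9},{"rx":0,"ry":0,"rz":0,"dx":0,"dy":0,"dz":0,"gripper":0.9}]'
python3 - <<'E'
from h import *
snap('wrist','w2'); a=cv2.imread('pics/w2.png');cv2.imwrite('pics/w2x.png',cv2.resize(a,(784,588),interpolation=cv2.INTER_CUBIC))
E
```

```text
t: 6.75
tool_pos: [538.1, -162.8, 264.9]
tool_rot: [0.003, 0.942, 0.337, 0.003]
contact_force: [1.2, -0.1, 0.1]
grip_width: 0.892
gripper_force: 0.0
```

View pics/w2x.png

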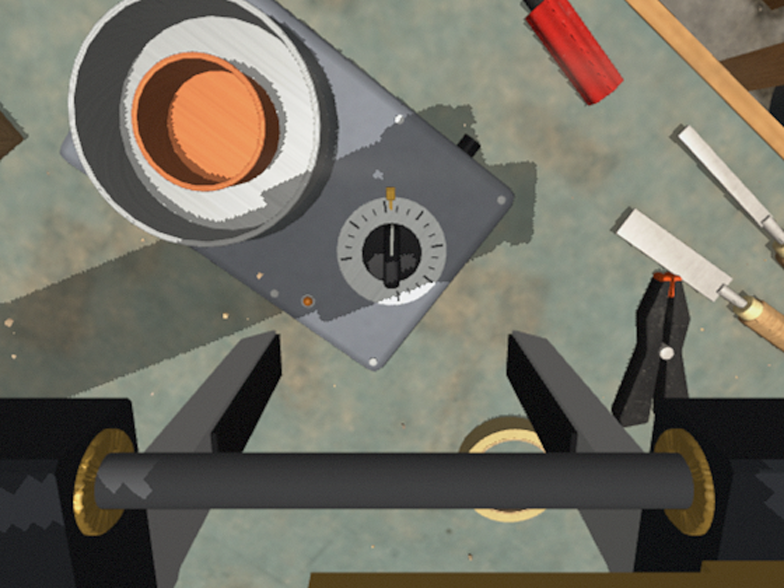

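The pointer at (392,226) is in line with the clip at (391,195) and the scale centre at (392,250), so the thermostat is set. Next are the lids, and I'll measure the pot from this view too.

```bash
python3 - <<'E'
from h import *
s=1/1.4
def fit(fn,pts,z):
    P=np.array([ray(fn,u*s,v*s,z)[:2] for u,v in pts]);A=np.c_[2*P,np.ones(len(P))];x=np.linalg.lstsq(A,(P**2).sum(1),rcond=None)[0];return x[:2],np.sqrt(x[2]+x[:2]@x[:2])
print(fit('w2',[(132,120),(200,52),(270,140),(210,191),(150,165)],99))
print(fit('w2',[(68,110),(100,195),(190,243),(265,229),(325,150)],105))
print(fit('w1',[(428,75),(566,75),(498,148),(497,0)],99))
E
python3 -m jog '[{"rx":0,"ry":0,"rz":0,"dx":0.64,"dy":-0.84,"dz":0,"gripper":1},{"rx":0,"ry":0,"rz":0,"dx":0.64,"dy":-0.84,"dz":0,"gripper":1},{"rx":0,"ry":0,"rz":0,"dx":0.64,"dy":-0.84,"dz":0,"gripper":1},{"rx":0,"ry":0,"rz":0,"dx":0.64,"dy":-0.84,"dz":0,"gripper":1},{"rx":0,"ry":0,"rz":0,"dx":0.64,"dy":-0.84,"dz":0,"gripper":1},{"rx":0,"ry":0,"rz":0,"dx":0.64,"dy":-0.84,"dz":0,"gripper":1},{"rx":0,"ry":0,"rz":0,"dx":0.64,"dy":-0.84,"dz":0,"gripper":1},{"rx":0,"ry":0,"rz":0,"dx":0.64,"dy":-0.84,"dz":0,"gripper":1},{"rx":0,"ry":0,"rz":0,"dx":0.64,"dy":-0.84,"dz":0,"gripper":1},{"rx":0,"ry":0,"rz":0,"dx":0.64,"dy":-0.84,"dz":0,"gripper":1}]' >/dev/null
python3 -m jog '[{"rx":0,"ry":0,"rz":0,"dx":0.64,"dy":-0.84,"dz":0,"gripper":1},{"rx":0,"ry":0,"rz":0,"dx":0,"dy":0,"dz":0,"gripper":1},{"rx":0,"ry":0,"rz":0,"dx":0,"dy":0,"dz":0,"gripper":1}]'
python3 - <<'E'
from h import *
snap('wrist','w3'); a=cv2.imread('pics/w3.png');cv2.imwrite('pics/w3x.png',cv2.resize(a,(784,588),interpolation=cv2.INTER_CUBIC))
E
```

```text
(array([531.12104685, -10.29879784]), np.float64(43.51693867812293))
(array([534.04765314,  -7.70962726]), np.float64(81.26429689277253))
(array([530.81623427,  -9.53958894]), np.float64(42.949480212383634))
t: 8.1
tool_pos: [518.2, 302.7, 257.4]
tool_rot: [0.0, 0.941, 0.338, -0.002]
contact_force: [-0.3, -0.4, 0.0]
grip_width: 1.0
gripper_force: 0.0
```

View pics/w3x.png

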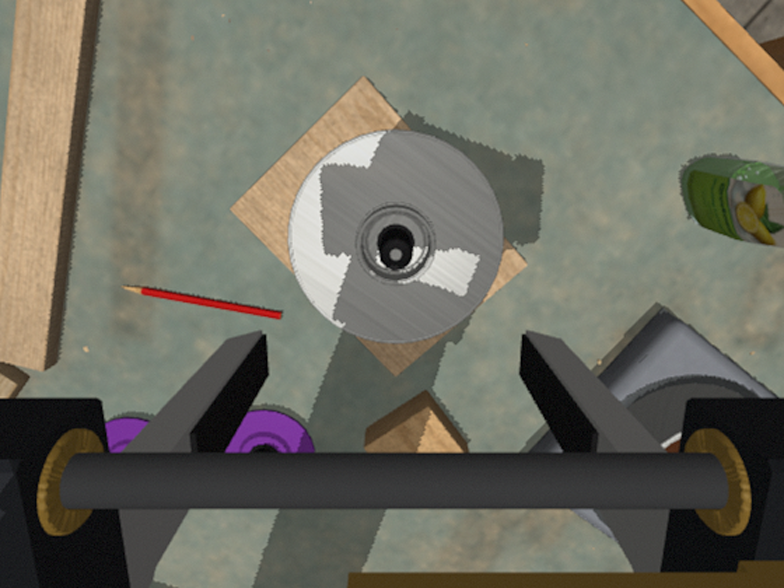

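The nested lids are in view: knob top at (396,254), plate disc spanning x 289–504 and y 130–343, collar around (396,243). The bottle is to the right and the block is below.

Run:
```python
from h import *
s=1/1.4
def fit(fn,pts,z):
    P=np.array([ray(fn,u*s,v*s,z)[:2] for u,v in pts]);A=np.c_[2*P,np.ones(len(P))];x=np.linalg.lstsq(A,(P**2).sum(1),rcond=None)[0];return x[:2],np.sqrt(x[2]+x[:2]@x[:2])
c,r=fit('w3',[(289,236),(504,236),(396,130),(396,343)],35);print(c,r)
k=ray('w3',396*s,254*s,85);print(k); print(fit('w3',[(355,243),(437,243),(396,202.5),(396,284)],50), ray('w3',396*s,254*s,81))
S=state();from scipy.spatial.transform import Rotation as R
w,x,y,z=S['tool_rot'];M=R.from_quat([x,y,z,w]).as_matrix();print(S['tool_pos'])
for t in(c,k): print((M.T@(np.array([t[0],t[1],60])-S['tool_pos'])/40).round(3))
```

```text
[522.39091526 303.96128544] 84.79058888139058
[522.15069237 304.4584077   85.        ]
(array([522.92074036, 304.94279707]), np.float64(31.283589806219275)) [521.56240046 303.95458296  81.        ]
[518.6710181  301.93971688 257.97086999]
[0.122 0.024 4.949]
[0.125 0.011 4.949]
```

```bash
python3 -m jog '[{"rx":0,"ry":0,"rz":0,"dx":0.12,"dy":0.02,"dz":0.6,"gripper":1},{"rx":0,"ry":0,"rz":0,"dx":0,"dy":0,"dz":1,"gripper":1},{"rx":0,"ry":0,"rz":0,"dx":0,"dy":0,"dz":1,"gripper":0.8},{"rx":0,"ry":0,"rz":0,"dx":0,"dy":0,"dz":0.9,"gripper":0.7},{"rx":0,"ry":0,"rz":0,"dx":0,"dy":0,"dz":0.6,"gripper":0.6},{"rx":0,"ry":0,"rz":0,"dx":0,"dy":0,"dz":0.4,"gripper":0.6},{"rx":0,"ry":0,"rz":0,"dx":0,"dy":0,"dz":0.3,"gripper":0.6},{"rx":0,"ry":0,"rz":0,"dx":0,"dy":0,"dz":0.15,"gripper":0.6},{"rx":0,"ry":0,"rz":0,"dx":0,"dy":0,"dz":0,"gripper":0.6}]' 25 && python3 -m jog '[{"rx":0,"ry":0,"rz":0,"dx":0,"dy":0,"dz":0,"gripper":0},{"rx":0,"ry":0,"rz":0,"dx":0,"dy":0,"dz":0,"gripper":0},{"rx":0,"ry":0,"rz":0,"dx":0,"dy":0,"dz":0,"gripper":0},{"rx":0,"ry":0,"rz":0,"dx":0,"dy":0,"dz":0,"gripper":0},{"rx":0,"ry":0,"rz":0,"dx":0,"dy":0,"dz":0,"gripper":0},{"rx":0,"ry":0,"rz":0,"dx":0,"dy":0,"dz":0,"gripper":0}]'
```

```text
t: 9.05
tool_pos: [523.9, 304.7, 62.2]
tool_rot: [0.0, 0.942, 0.337, -0.0]
contact_force: [0.5, -0.4, -0.3]
grip_width: 0.599
gripper_force: 0.0
t: 9.65
tool_pos: [523.8, 305.3, 62.7]
tool_rot: [-0.0, 0.942, 0.337, 0.0]
contact_force: [-0.9, 1.8, 2.6]
grip_width: 0.251
gripper_force: 25.0
```

```bash
python3 -m jog '[{"rx":0,"ry":0,"rz":0,"dx":0,"dy":0,"dz":-0.1,"gripper":0},{"rx":0,"ry":0,"rz":0,"dx":0,"dy":0,"dz":-0.2,"gripper":0},{"rx":0,"ry":0,"rz":0,"dx":0,"dy":0,"dz":-0.4,"gripper":0},{"rx":0,"ry":0,"rz":0,"dx":0,"dy":0,"dz":-0.6,"gripper":0},{"rx":0,"ry":0,"rz":0,"dx":0,"dy":0,"dz":-0.6,"gripper":0},{"rx":0,"ry":0,"rz":0,"dx":0,"dy":0,"dz":-0.6,"gripper":0},{"rx":0,"ry":0,"rz":0,"dx":0,"dy":0,"dz":-0.4,"gripper":0},{"rx":0,"ry":0,"rz":0,"dx":0,"dy":0,"dz":-0.2,"gripper":0},{"rx":0,"ry":0,"rz":0,"dx":0,"dy":0,"dz":0,"gripper":0}]' && python3 -m jog '[{"rx":0,"ry":0,"rz":0,"dx":-0.2,"dy":0.26,"dz":0,"gripper":0},{"rx":0,"ry":0,"rz":0,"dx":-0.4,"dy":0.52,"dz":0,"gripper":0},{"rx":0,"ry":0,"rz":0,"dx":-0.58,"dy":0.74,"dz":0,"gripper":0},{"rx":0,"ry":0,"rz":0,"dx":-0.6,"dy":0.76,"dz":0,"gripper":0},{"rx":0,"ry":0,"rz":0,"dx":-0.6,"dy":0.77,"dz":0,"gripper":0},{"rx":0,"ry":0,"rz":0,"dx":-0.6,"dy":0.77,"dz":0,"gripper":0},{"rx":0,"ry":0,"rz":0,"dx":-0.6,"dy":0.77,"dz":0,"gripper":0},{"rx":0,"ry":0,"rz":0,"dx":-0.58,"dy":0.75,"dz":0,"gripper":0},{"rx":0,"ry":0,"rz":0,"dx":-0.44,"dy":0.56,"dz":0,"gripper":0},{"rx":0,"ry":0,"rz":0,"dx":-0.23,"dy":0.3,"dz":0,"gripper":0}]' && python3 -m jog '[{"rx":0,"ry":0,"rz":0,"dx":0,"dy":0,"dz":0,"gripper":0},{"rx":0,"ry":0,"rz":0,"dx":0,"dy":0,"dz":0,"gripper":0},{"rx":0,"ry":0,"rz":0,"dx":0,"dy":0,"dz":0,"gripper":0}]'
python3 - <<'E'
from h import *
for i in range(4): print(state()['tool_pos'].round(1)); snap('wrist','w4')
a=cv2.imread('pics/w4.png');cv2.imwrite('pics/w4x.png',cv2.resize(a,(784,588),interpolation=cv2.INTER_CUBIC))
E
```

```text
t: 10.55
tool_pos: [524.3, 305.2, 187.6]
tool_rot: [0.0, 0.942, 0.337, 0.001]
contact_force: [-0.1, 0.8, -5.7]
grip_width: 0.248
gripper_force: 25.0
t: 11.55
tool_pos: [530.5, -11.8, 184.7]
tool_rot: [-0.0, 0.942, 0.336, -0.001]
contact_force: [0.3, 0.2, -5.3]
grip_width: 0.253
gripper_force: 25.0
t: 11.85
tool_pos: [531.4, -8.2, 185.8]
tool_rot: [-0.0, 0.941, 0.338, -0.0]
contact_force: [0.3, -0.7, -6.0]
grip_width: 0.251
gripper_force: 25.0
[531.4  -8.2 185.8]
[531.5  -8.1 186. ]
[531.6  -8.2 186.1]
[531.6  -8.3 186.1]
```

View pics/w4x.png

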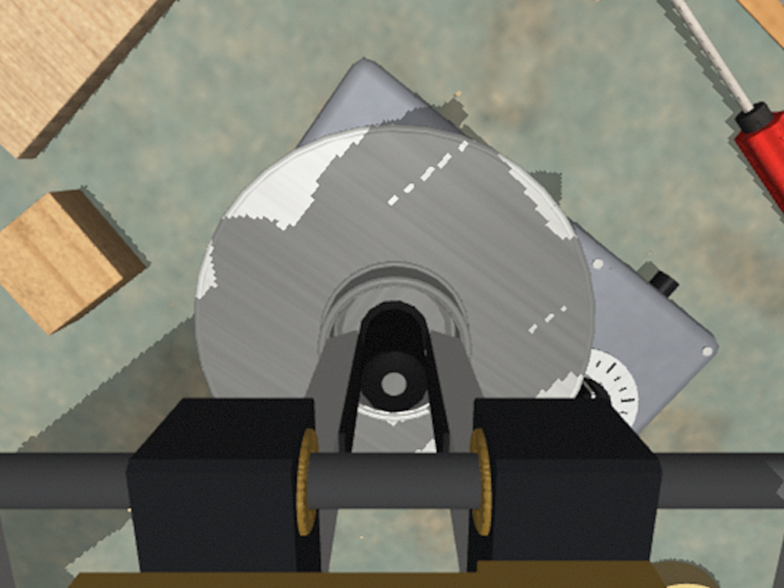

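Both lids are held, with the knob top at (393,384) and the plate edge at (196,310), (595,310) and (393,126). I'll check the lid's position against the pot.

Run:
```python
from h import *
s=1/1.4
def fit(fn,pts,z):
    P=np.array([ray(fn,u*s,v*s,z)[:2] for u,v in pts]);A=np.c_[2*P,np.ones(len(P))];x=np.linalg.lstsq(A,(P**2).sum(1),rcond=None)[0];return x[:2],np.sqrt(x[2]+x[:2]@x[:2])
print(fit('w4',[(196,305),(595,300),(380,126),(250,192),(540,190)],158.5),ray('w4',393*s,384*s,208.5),state()['tool_pos'])
```

```text
(array([529.45017409, -10.76975888]), np.float64(84.74257769489266)) [529.64399566  -9.24675647 208.5       ] [531.703652    -8.42678012 186.21437447]
```

```bash
python3 -m jog '[{"rx":0,"ry":0,"rz":0,"dx":0.03,"dy":0.01,"dz":0.1,"gripper":0},{"rx":0,"ry":0,"rz":0,"dx":0,"dy":0,"dz":0.2,"gripper":0},{"rx":0,"ry":0,"rz":0,"dx":0,"dy":0,"dz":0.2,"gripper":0},{"rx":0,"ry":0,"rz":0,"dx":0,"dy":0,"dz":0.2,"gripper":0},{"rx":0,"ry":0,"rz":0,"dx":0,"dy":0,"dz":0.15,"gripper":0},{"rx":0,"ry":0,"rz":0,"dx":0,"dy":0,"dz":0.1,"gripper":0},{"rx":0,"ry":0,"rz":0,"dx":0,"dy":0,"dz":0.1,"gripper":0},{"rx":0,"ry":0,"rz":0,"dx":0,"dy":0,"dz":0.08,"gripper":0},{"rx":0,"ry":0,"rz":0,"dx":0,"dy":0,"dz":0.05,"gripper":0},{"rx":0,"ry":0,"rz":0,"dx":0,"dy":0,"dz":0,"gripper":0}]' 
python3 -m jog '[{"rx":0,"ry":0,"rz":0,"dx":0,"dy":0,"dz":0.03,"gripper":0},{"rx":0,"ry":0,"rz":0,"dx":0,"dy":0,"dz":0.03,"gripper":0},{"rx":0,"ry":0,"rz":0,"dx":0,"dy":0,"dz":0,"gripper":0},{"rx":0,"ry":0,"rz":0,"dx":0,"dy":0,"dz":0,"gripper":0}]'
```

```text
t: 13.05
tool_pos: [532.8, -8.8, 138.8]
tool_rot: [-0.0, 0.942, 0.337, -0.0]
contact_force: [0.6, 0.2, -5.7]
grip_width: 0.251
gripper_force: 25.0
t: 13.45
tool_pos: [533.0, -8.9, 136.7]
tool_rot: [0.0, 0.942, 0.337, 0.0]
contact_force: [-1.1, 0.6, -5.4]
grip_width: 0.249
gripper_force: 25.0
```

```bash
for i in 1; do python3 -m jog '[{"rx":0,"ry":0,"rz":0,"dx":0,"dy":0,"dz":0.03,"gripper":0},{"rx":0,"ry":0,"rz":0,"dx":0,"dy":0,"dz":0.02,"gripper":0},{"rx":0,"ry":0,"rz":0,"dx":0,"dy":0,"dz":0,"gripper":0},{"rx":0,"ry":0,"rz":0,"dx":0,"dy":0,"dz":0,"gripper":0}]'; done; python3 -m jog '[{"rx":0,"ry":0,"rz":0,"dx":0,"dy":0,"dz":0.02,"gripper":0},{"rx":0,"ry":0,"rz":0,"dx":0,"dy":0,"dz":0,"gripper":0},{"rx":0,"ry":0,"rz":0,"dx":0,"dy":0,"dz":0,"gripper":0}]'
```

```text
t: 13.85
tool_pos: [533.1, -8.9, 134.9]
tool_rot: [0.0, 0.942, 0.337, 0.0]
contact_force: [-0.1, 0.3, -2.6]
grip_width: 0.245
gripper_force: 25.0
t: 14.15
tool_pos: [533.2, -8.9, 134.7]
tool_rot: [0.0, 0.942, 0.337, 0.0]
contact_force: [-2.4, -0.3, 3.1]
grip_width: 0.253
gripper_force: 25.0
```

```bash
python3 -m jog '[{"rx":0,"ry":0,"rz":0,"dx":0,"dy":0,"dz":0,"gripper":0.4},{"rx":0,"ry":0,"rz":0,"dx":0,"dy":0,"dz":0,"gripper":0.7},{"rx":0,"ry":0,"rz":0,"dx":0,"dy":0,"dz":0,"gripper":1},{"rx":0,"ry":0,"rz":0,"dx":0,"dy":0,"dz":0,"gripper":1},{"rx":0,"ry":0,"rz":0,"dx":0,"dy":0,"dz":0,"gripper":1},{"rx":0,"ry":0,"rz":0,"dx":0,"dy":0,"dz":0,"gripper":1},{"rx":0,"ry":0,"rz":0,"dx":0,"dy":0,"dz":0,"gripper":1}]'
python3 - <<'E'
from h import *
snap('wrist','w5'); a=cv2.imread('pics/w5.png');cv2.imwrite('pics/w5x.png',cv2.resize(a,(784,588),interpolation=cv2.INTER_CUBIC))
E
```

```text
t: 14.85
tool_pos: [533.0, -8.9, 133.8]
tool_rot: [0.0, 0.942, 0.337, 0.0]
contact_force: [-0.3, 0.5, 0.4]
grip_width: 0.808
gripper_force: 0.0
```

View pics/w5x.png

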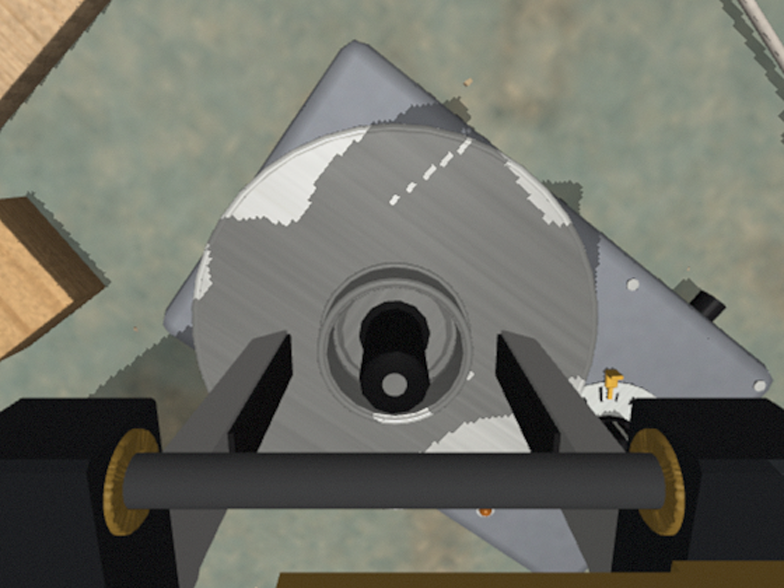

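The lids are seated level: knob top at (394,384), collar ring around (395,343). The fingers straddle the collar, and the clip and pointer are still in line. Next I'll lower onto the collar and grip.

```bash
python3 -m jog '[{"rx":0,"ry":0,"rz":0,"dx":-0.04,"dy":0,"dz":0,"gripper":1},{"rx":0,"ry":0,"rz":0,"dx":0,"dy":0,"dz":0.2,"gripper":1},{"rx":0,"ry":0,"rz":0,"dx":0,"dy":0,"dz":0.2,"gripper":1},{"rx":0,"ry":0,"rz":0,"dx":0,"dy":0,"dz":0.1,"gripper":1},{"rx":0,"ry":0,"rz":0,"dx":0,"dy":0,"dz":0,"gripper":1},{"rx":0,"ry":0,"rz":0,"dx":0,"dy":0,"dz":0,"gripper":1}]' 30 && python3 -m jog '[{"rx":0,"ry":0,"rz":0,"dx":0,"dy":0,"dz":0,"gripper":0.7},{"rx":0,"ry":0,"rz":0,"dx":0,"dy":0,"dz":0,"gripper":0.7},{"rx":0,"ry":0,"rz":0,"dx":0,"dy":0,"dz":0,"gripper":0.7},{"rx":0,"ry":0,"rz":0,"dx":0,"dy":0,"dz":0,"gripper":0.6},{"rx":0,"ry":0,"rz":0,"dx":0,"dy":0,"dz":0,"gripper":0.5},{"rx":0,"ry":0,"rz":0,"dx":0,"dy":0,"dz":0,"gripper":0.4},{"rx":0,"ry":0,"rz":0,"dx":0,"dy":0,"dz":0,"gripper":0.4},{"rx":0,"ry":0,"rz":0,"dx":0,"dy":0,"dz":0,"gripper":0.4}]'
```

```text
t: 15.5
tool_pos: [531.6, -9.8, 113.6]
tool_rot: [-0.0, 0.942, 0.337, -0.0]
contact_force: [0.6, -0.4, -0.8]
grip_width: 1.0
gripper_force: 0.0
t: 16.3
tool_pos: [531.8, -9.9, 114.0]
tool_rot: [0.0, 0.942, 0.337, 0.0]
contact_force: [0.5, 0.3, 1.0]
grip_width: 0.639
gripper_force: 30.0
```

Gripped at 60 mm, which is the collar. I'll lift 82 mm straight up, which puts the lid origin near 180.

```bash
python3 -m jog '[{"rx":0,"ry":0,"rz":0,"dx":0,"dy":0,"dz":-0.05,"gripper":0.4},{"rx":0,"ry":0,"rz":0,"dx":0,"dy":0,"dz":-0.1,"gripper":0.4},{"rx":0,"ry":0,"rz":0,"dx":0,"dy":0,"dz":-0.2,"gripper":0.4},{"rx":0,"ry":0,"rz":0,"dx":0,"dy":0,"dz":-0.3,"gripper":0.4},{"rx":0,"ry":0,"rz":0,"dx":0,"dy":0,"dz":-0.4,"gripper":0.4},{"rx":0,"ry":0,"rz":0,"dx":0,"dy":0,"dz":-0.4,"gripper":0.4},{"rx":0,"ry":0,"rz":0,"dx":0,"dy":0,"dz":-0.3,"gripper":0.4},{"rx":0,"ry":0,"rz":0,"dx":0,"dy":0,"dz":-0.2,"gripper":0.4},{"rx":0,"ry":0,"rz":0,"dx":0,"dy":0,"dz":-0.1,"gripper":0.4},{"rx":0,"ry":0,"rz":0,"dx":0,"dy":0,"dz":0,"gripper":0.4}]' && python3 -m jog '[{"rx":0,"ry":0,"rz":0,"dx":0,"dy":0,"dz":0,"gripper":0.4},{"rx":0,"ry":0,"rz":0,"dx":0,"dy":0,"dz":0,"gripper":0.4},{"rx":0,"ry":0,"rz":0,"dx":0,"dy":0,"dz":0,"gripper":0.4},{"rx":0,"ry":0,"rz":0,"dx":0,"dy":0,"dz":0,"gripper":0.4}]'
python3 - <<'E'
from h import *
snap('scene','s9'); a=cv2.imread('pics/s9.png')[150:290,180:370];cv2.imwrite('pics/s9x.png',cv2.resize(a,None,fx=4,fy=4,interpolation=cv2.INTER_CUBIC))
E
```

```text
t: 17.3
tool_pos: [531.8, -9.9, 196.2]
tool_rot: [0.0, 0.942, 0.337, 0.0]
contact_force: [-1.2, 0.4, -2.6]
grip_width: 0.64
gripper_force: 30.0
t: 17.7
tool_pos: [531.5, -9.8, 195.4]
tool_rot: [-0.0, 0.942, 0.337, -0.0]
contact_force: [-0.4, 0.6, -2.1]
grip_width: 0.637
gripper_force: 30.0
```

View pics/s9x.png

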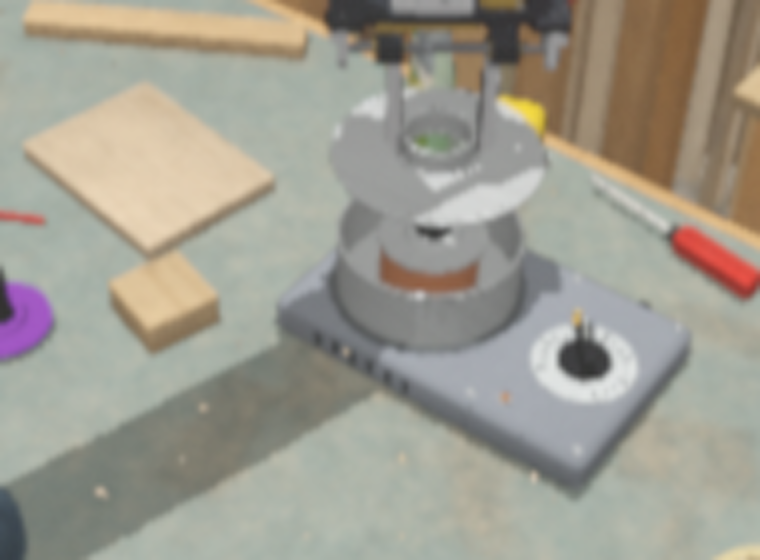

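The outer lid is held level above the jacket at (438,150). The inner lid is home in the pot at (432,245), and the pointer is at the clip at (578,320). Weight on the wrist reads 2.1 N, which is the outer lid alone.

```bash
python3 -c "from workcell import *; print(hand_in())"
```

```text
the job is handed in; nothing more can be done
None
```

I handed the job in at about 18 s with the pointer at the brass clip, the inner lid home in the glue pot, and the outer lid held level over the jacket, its underside about 179 mm above the bench; the hand-in gave no verdict.

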